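# Reset a pepper mill's grind: burrs touching, then three clicks back

### The arm

A 7-joint arm with a two-finger parallel gripper is mounted at the origin on the work surface. World frame = base frame: x ahead of the robot, y to its left, z up, the work surface at z = 0. Lengths are in m, angles in rad, forces in N, time in s.
With the tool pointing down it reaches from about 0.35 to 0.9 m from the base axis. Payload 8.1 kg.
Tool frame: the origin (TCP) lies at the very end of the fingers, on their centre line; the grasp point (between the pads) lies 19 mm behind it; z points along the fingers, x is the direction in which the jaws open and shut, and the axes are right-handed (so a half turn about z gives the same grasp; the last joint's range is limited). The gripper opens to 92 mm and grips with 3 to 60 N. Pads are 19 mm wide; open, the fingers measure 130 mm over their backs; the gripper's body (75 mm by 190 mm) begins 47 mm behind the grasp point.
Start: joints at [-1.42, 0.434, 0.025, 1.573, -0.012, 1.134, -0.075], TCP at [0.157, 0.605, 0.227] pointing down, gripper open.
Joint ranges: [-2.62, 2.62], [-0.44, 2.09], [-1.27, 1.32], [0.08, 2.57], [-1.32, 4.46], [0.12, 2], [-2.74, 2.74]. Speed limits (rad/s): [2.22, 2.22, 3.01, 3.01, 3.14, 3.14, 3.14].

### API

Orientations are given as a rotation vector (axis times angle).
In Python, from workcell import move_pose, servo_line, goto_joints, set_gripper, dwell, ik, read_camera, camera_params, IKError, close_job, current_time, current_joint_positions, current_joint_velocities, current_tau, current_ee_pos, current_tcp_rot, current_ft_force, current_wrist_torque, current_grip_width gives the robot as it stands. Calls block until the motion is done:
- move_pose(position, orientation): joint-space move of the TCP to a pose.
- servo_line(position, v=0.15, frame=None, stop_force=None): straight line of the TCP; frame=None keeps the orientation; v is the mean speed in m/s. With stop_force (N) it stops when the force on the tool has changed by that much, and returns True; else False.
- goto_joints(angles): joint-space move.
- set_gripper(opening, f_grip=None): opening from 0.0 (shut) to 1.0 (fully open); f_grip is the grip in N (None keeps the last); returns when the fingers have stopped.
- dwell(seconds).
- ik(position, orientation): joint angles nearest the present ones, or None.
- read_camera(name): name is "scene" or "top" or "wrist"; returns the picture (384x512x3 uint8, red, green, blue); there is no depth.
- camera_params(name): a dict with "mtx" (3x3 intrinsics, pixels), "world_from_camera" (4x4, takes a point from camera to world coordinates). Camera axes: x right, y up, looking along -z (the intrinsics and any distortion apply to the point x, -y, -z); pixel columns grow to the right and rows downward; lengths in m; the calibration is good to about 2 mm. A picture is of the moment at which its call begins: read the wrist's pose just before it. camera_params takes no time and is no camera call; for the wrist camera it gives the pose at the moment of the call.
A pose or a line that the arm cannot do raises IKError and nothing moves.
- close_job(): hands the job in, once; it reports no verdict.
Readings, each from a call of its own:
- current_time(): time.
- current_joint_positions(): joint angles.
- current_joint_velocities(): joint speeds.
- current_tau(): joint torques, N m.
- current_ee_pos(): TCP position.
- current_tcp_rot(): TCP orientation.
- current_ft_force(): force on the tool from outside, world axes, zero at the start.
- current_wrist_torque(): the same for the moment, N m.
- current_grip_width(): opening from 0.0 (shut) to 1.0 (fully open).
Only numpy, scipy, OpenCV 4.12 (cv2) and the standard library are available. Lean on these libraries where they do the work, as an engineer would, in place of code of your own. Each camera call takes 0.05 s, during which the arm holds its last target.

### The job

Reset the grind on the bench pepper mill: turn the adjusting ring on its top clockwise (seen from above) until the burrs touch and it will go no further, then back it off anticlockwise three clicks, so that it sits in the third click from touching. Let go of it, and leave the sauce bottle, spice tin and bowl where they are.

Things in the scene. Friction and masses are not known exactly. Their poses are not given: they have to be found in the camera images.
- mill: Bench pepper mill, bolted down: dark base plate 140 x 140 mm, white round housing, flange 122 mm across with its top at 109 mm above the counter, steel spout at its front (-x), small plunger housing at its back (+x, to 77 mm from the axis, 121 mm high). Origin on the ring's axis at counter height, z up. Flange ticks all round are one click (20 degrees) apart, with no zero mark.
- adjuster (a joint): Angle of the adjusting ring about the mill's vertical axis, rad. 0 = burrs touch (firm stop); grows as the ring is backed off anticlockwise seen from above, up to 2.6. A spring plunger clicks between teeth every 20 degrees, with rests at 0, 0.349, 0.698, 1.047 and so on; one click takes about 0.1 N m; let go, the ring settles into the nearest rest.
- ring_grip (a point): On the ring's axis at grip height, 146 mm above the counter. The ring is a grey toothed disc 88 mm across, top at 121 mm; on it a black grip bar 72 mm long, 16 thick, 36 high (top at 158 mm), centred on the axis. x runs along the bar to its orange end, y across its thickness, z up; turns with the ring. At joint 0 the orange end heads 2.342 rad anticlockwise from the mill's x axis.
- sauce: Amber sauce bottle, 58 mm across, 150 mm tall with a white cap, loose. Origin at the centre of its underside. A bystander: leave alone.
- tin: Blue spice tin with a yellow band, 55 x 75 x 95 mm tall (101 with its cap), loose. Origin at the centre of its underside. A bystander: leave alone.
- bowl: White round bowl, 110 mm across, 45 mm tall, loose. Origin at the centre of its underside. A bystander: leave alone.
There are look-alikes about, which are no part of the job. Of the things like the mill, leave any that is yellow; of the rest the smaller one is meant.

How it is judged:
On the way:
1. the ring is turned in until the burrs touch (within 0.07 rad of the stop) (value of joint adjuster below 0.07 rad), for 0.1 s.
At the end, for the whole second after the job is handed in: After the burrs have touched, the ring rests in the third click back from touching (joint adjuster between 0.91 and 1.18 rad, still), and the bottle, tin and bowl stand within 30 mm of where they were (value of joint adjuster between 0.91 and 1.18 rad and velocity of joint adjuster between -0.05 and 0.05 rad/s and distance of each of sauce, tin, bowl from where it was at the start of the episode below 0.03 m).
It fails at once if a bystander is shoved or knocked over (distance of any of sauce, tin, bowl from where it was at the start of the episode above 0.04 m or angle between any of sauce, tin's own z axis and vertical above 0.5 rad).
It also fails if it takes over 42 s, if anything falls off the work surface, if the arm or the gripper's body presses on something with over 40 N, if the wrist force passes 120 N, or if a joint passes its speed limit or range.

## Working session

There is one attempt and no reset: what is moved stays moved. The work goes in short steps, each a Python script; the robot and the scene stay as the last script left them, time stands still between calls to the robot, and variables do not carry over. Pictures are saved under pics/ and viewed, and the job is handed in when it is done.

```bash
mkdir -p pics; ls
python3 - <<'E'
from workcell import *
import cv2,numpy as np
np.set_printoptions(precision=4,suppress=True)
for n in ("scene","top","wrist"):
    p=camera_params(n); im=read_camera(n)
    cv2.imwrite(f"pics/{n}0.png",im[...,::-1]); print(n,p)
print(current_time(),current_ee_pos(),current_tcp_rot(),current_ft_force(),current_grip_width())
E
```

```text
pics
scene {'mtx': array([[369.8679,   0.    , 257.3286],
       [  0.    , 369.8679, 192.2317],
       [  0.    ,   0.    ,   1.    ]]), 'world_from_camera': array([[ 0.3852, -0.5161,  0.7651,  1.2384],
       [ 0.9229,  0.2153, -0.3193, -0.2358],
       [ 0.0001,  0.829 ,  0.5592,  0.5933],
       [ 0.    ,  0.    ,  0.    ,  1.    ]])}
top {'mtx': array([[377.8141,   0.    , 255.2595],
       [  0.    , 377.8141, 190.9873],
       [  0.    ,   0.    ,   1.    ]]), 'world_from_camera': array([[ 0.0051,  0.9938, -0.1114,  0.4896],
       [-1.    ,  0.0056,  0.0046,  0.0407],
       [ 0.0052,  0.1113,  0.9938,  1.007 ],
       [ 0.    ,  0.    ,  0.    ,  1.    ]])}
wrist {'mtx': array([[281.6773,   0.    , 254.3838],
       [  0.    , 281.6773, 191.158 ],
       [  0.    ,   0.    ,   1.    ]]), 'world_from_camera': array([[ 0.251 , -0.9388, -0.2361,  0.093 ],
       [ 0.968 ,  0.243 ,  0.0627,  0.6215],
       [-0.0015, -0.2443,  0.9697,  0.3836],
       [ 0.    ,  0.    ,  0.    ,  1.    ]])}
0.15 [0.1569 0.6046 0.2262] [ 2.4842  1.9218 -0.0013] [ 0.0761  0.3555 -0.0649] 0.9980890126902804
```

View pics/scene0.png

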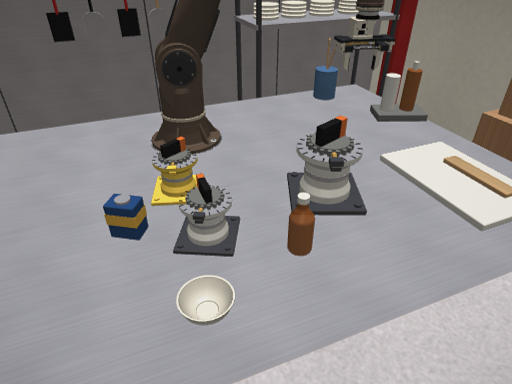

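View pics/top0.png

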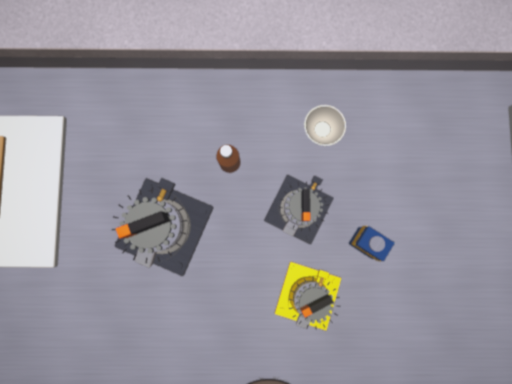

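View pics/wrist0.png

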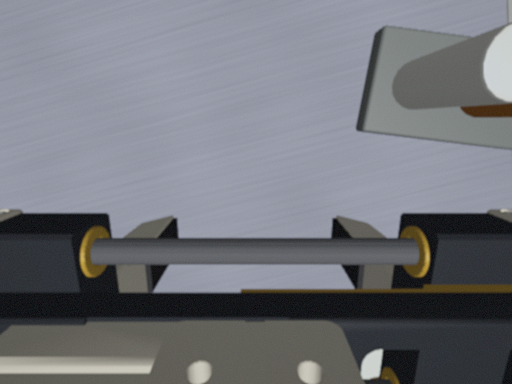

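Candidates for the mill: the large dark-plate one at top (150,226) / scene (325,170), the yellow-plate one at top (313,300) / scene (177,170), and the small dark-plate one at top (301,207) / scene (207,215). Yellow is ruled out, and the smaller of the other two is the one at (301,207). I'll crop in on it.

Run:
```python
import cv2,numpy as np
t=cv2.imread("pics/top0.png")[165:255,255:345]; s=cv2.imread("pics/scene0.png")[165:255,165:255]
f=lambda a:cv2.resize(a,(400*1,400),interpolation=cv2.INTER_CUBIC)
cv2.imwrite("pics/crop0.png",np.hstack([f(t),f(s)]))
```

```text
(no output)
```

View pics/crop0.png

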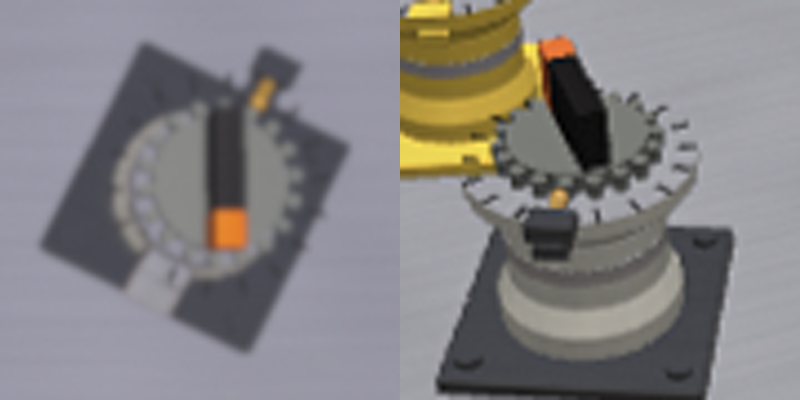

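```bash
python3 - <<'E'
import cv2,numpy as np
s=cv2.imread("pics/scene0.png")[168:213,185:230]; t=cv2.imread("pics/top0.png")[183:228,280:325]
f=lambda a:cv2.resize(a,(400,400),interpolation=cv2.INTER_NEAREST)
cv2.imwrite("pics/crop1.png",np.hstack([f(t),f(s)]))
E
cat > h.py <<'E'
import cv2,numpy as np
from workcell import *
from scipy.spatial.transform import Rotation as R
np.set_printoptions(precision=4,suppress=True)
def ray(p,px):
    K=p["mtx"];T=p["world_from_camera"]
    d=np.array([(px[0]-K[0,2])/K[0,0],-(px[1]-K[1,2])/K[1,1],-1])
    return T[:3,3],T[:3,:3]@d
def atz(p,px,z):
    o,d=ray(p,px); return o+d*(z-o[2])/d[2]
def proj(p,X):
    T=p["world_from_camera"];c=T[:3,:3].T@(np.asarray(X)-T[:3,3]);K=p["mtx"]
    return np.array([K[0,0]*c[0]/-c[2]+K[0,2],K[1,1]*-c[1]/-c[2]+K[1,2]])
def tri(l):
    A=np.zeros((3,3));b=np.zeros(3)
    for p,px in l:
        o,d=ray(p,px);d=d/np.linalg.norm(d);M=np.eye(3)-np.outer(d,d);A+=M;b+=M@o
    X=np.linalg.solve(A,b)
    return X,[np.linalg.norm(proj(p,X)-px) for p,px in l]
E
```

```text
(no output)
```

View pics/crop1.png

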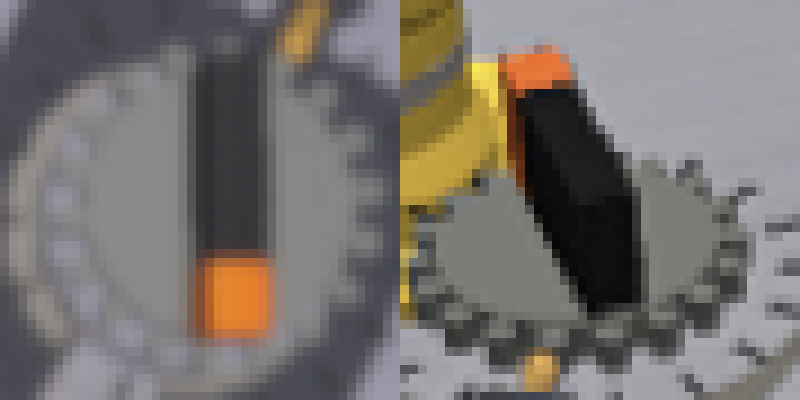

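Run:
```python
from h import *
s=camera_params("scene");t=camera_params("top");k=400/45
T=lambda x,y:(280+x/k-.5,183+y/k-.5); S=lambda x,y:(185+(x-400)/k-.5,168+y/k-.5)
A,e=tri([(t,T(238,340)),(s,S(533,51))]);print("orange",A,e)
B,e=tri([(t,T(234,48)),(s,S(608,198))]);print("other",B,e)
print("centre",(A+B)/2,"len",np.linalg.norm(A-B),"yaw",np.arctan2(*(A-B)[1::-1]))
# base corners
k=400/90;c=[(143,42),(350,148),(247,352),(40,247)]
P=np.array([atz(t,(255+x/k-.5,165+y/k-.5),.012) for x,y in c]);print(P,P.mean(0))
print([np.linalg.norm(P[i]-P[i-1]) for i in range(4)])
k2=[np.arctan2(*(P[i]-P[i-1])[1::-1]) for i in range(4)];print("edges",k2)
pl=atz(t,(255+280/k,165+65/k),.121);print("plunger",pl)
for n,px,z in (("sauce",(226,151),.15),("bowl",(325,125),.045),("tin",(377,243),.1),("bigmill",(143,226),.2),("yellow",(315,302),.13)):
    print(n,atz(t,px,z))
```

```text
orange [ 0.5182 -0.0784  0.1565] [np.float64(0.0681711720326002), np.float64(0.06707658993539295)]
other [ 0.5923 -0.079   0.1566] [np.float64(0.5115502959632483), np.float64(0.5447867675170602)]
centre [ 0.5553 -0.0787  0.1566] len 0.07404223949540943 yaw 3.1326852785470223
[[ 0.6473 -0.0474  0.012 ]
 [ 0.5841 -0.1705  0.012 ]
 [ 0.4634 -0.1078  0.012 ]
 [ 0.5243  0.014   0.012 ]] [ 0.5548 -0.0779  0.012 ]
[np.float64(0.1374380753398408), np.float64(0.13834265222847195), np.float64(0.13604154957727577), np.float64(0.13617239456714245)]
edges [np.float64(-0.4634184867874137), np.float64(-2.0447188396912437), np.float64(2.6622766520347243), np.float64(1.1070884145897097)]
plunger [ 0.6168 -0.112   0.121 ]
sauce [0.6782 0.1047 0.15  ]
bowl [ 0.7721 -0.1453  0.045 ]
tin [ 0.4682 -0.2543  0.1   ]
bigmill [0.5039 0.275  0.2   ]
yellow [ 0.3359 -0.0999  0.13  ]
```

Axis at (0.555, -0.079). The bar top measured 157 mm against 158 and 74 mm long against 72, and the base plate about 137 mm square, so it's the right mill. Mill yaw is about -0.47, which puts the stop heading near 1.87. The bar now heads 3.13, so the joint is at about 1.26.

```bash
cat >> h.py <<'E'
AX=np.array([.5552,-.0785])
def down(th): return (R.from_euler('z',th)*R.from_euler('x',np.pi)).as_rotvec()
E
python3 - <<'E'
from h import *
for th in (3.133-np.pi/2,3.133+np.pi/2-2*np.pi):
    for a in (.1,0,-.3,-.6,-.9,-1.3,-1.45):
        print(th,a,ik([*AX,.128],down(th+a)))
print(ik([.157,.605,.4],current_tcp_rot()), ik([*AX,.30],down(1.56)))
E
```

```text
1.5622036732051034 0.1 [-0.3618  0.4748  0.5692  1.8834 -0.3264  0.8764  2.031 ]
1.5622036732051034 0 [-0.3826  0.4808  0.6003  1.885  -0.3457  0.8802  1.9506]
1.5622036732051034 -0.3 [-0.4551  0.5064  0.7123  1.8905 -0.4174  0.8978  1.7236]
1.5622036732051034 -0.6 [-0.4903  0.5221  0.7692  1.8931 -0.4552  0.9092  1.4622]
1.5622036732051034 -0.9 [-0.5181  0.5365  0.8156  1.895  -0.4868  0.9199  1.1945]
1.5622036732051034 -1.3 [-0.5449  0.5523  0.862   1.8969 -0.5191  0.932   0.8274]
1.5622036732051034 -1.45 [-0.5449  0.5523  0.862   1.8969 -0.5191  0.932   0.6774]
-1.5793889803846897 0.1 [-0.6557  0.6494  1.0801  1.9042 -0.6802  1.0123 -0.7502]
-1.5793889803846897 0 [-0.6809  0.6841  1.1408  1.9058 -0.7273  1.0431 -0.8025]
-1.5793889803846897 -0.3 [-0.6855  0.6913  1.1526  1.906  -0.7366  1.0496 -1.0931]
-1.5793889803846897 -0.6 [-0.6855  0.6913  1.1526  1.906  -0.7366  1.0496 -1.3931]
-1.5793889803846897 -0.9 [-0.6855  0.6913  1.1526  1.906  -0.7366  1.0496 -1.6931]
-1.5793889803846897 -1.3 [-0.6855  0.6913  1.1526  1.906  -0.7366  1.0496 -2.0931]
-1.5793889803846897 -1.45 [-0.6855  0.6913  1.1526  1.906  -0.7366  1.0496 -2.2431]
[-1.4315  0.3582  0.0445  1.2695 -0.0156  1.5154 -0.0721] [-0.5985  0.346   0.8896  1.6697 -0.2803  1.2604  1.9087]
```

Run:
```python
from h import *
t0=current_time()
move_pose([.157,.605,.4],current_tcp_rot())
q=np.array(current_joint_positions());q[0]=.12;q[2]=0;q[4]=0
goto_joints(q);print(current_time()-t0,current_ee_pos(),current_tcp_rot(),current_joint_positions())
for th in (1.5622,1.5622-3.14159):
  q=ik([*AX,.22],down(th));print(th,q)
```

```text
3.75 [ 0.6111 -0.1262  0.3993] [-3.1269  0.2985  0.0028] [ 0.1189  0.3581 -0.0007  1.2703 -0.0002  1.515  -0.0721]
1.5622 [ 0.2994  0.3633 -0.3402  1.7194  0.1347  1.0818  1.4785]
-1.5793899999999998 [-0.1019  0.3354  0.1951  1.7538 -0.0732  1.0595 -1.4609]
```

Run:
```python
from h import *
t0=current_time()
move_pose([*AX,.22],down(1.5622))
p=camera_params("wrist");im=read_camera("wrist");np.save("w1.npy",p,allow_pickle=True)
cv2.imwrite("pics/w1.png",im[...,::-1]);cv2.imwrite("pics/top1.png",read_camera("top")[...,::-1])
print(current_time(),current_time()-t0,current_ee_pos(),current_joint_positions(),current_ft_force(),current_wrist_torque())
for d in (.036,-.036):
  print(proj(p,[AX[0]+d*np.cos(3.133),AX[1]+d*np.sin(3.133),.158]))
```

```text
5.3833 1.4833000000000003 [ 0.5557 -0.0786  0.2205] [ 0.2991  0.3632 -0.3397  1.7184  0.1347  1.082   1.4777] [ 0.4108  0.1315 -0.0868] [ 0.0603 -0.0431  0.0491]
[254.0204 159.028 ]
[254.153 243.982]
```

View pics/w1.png

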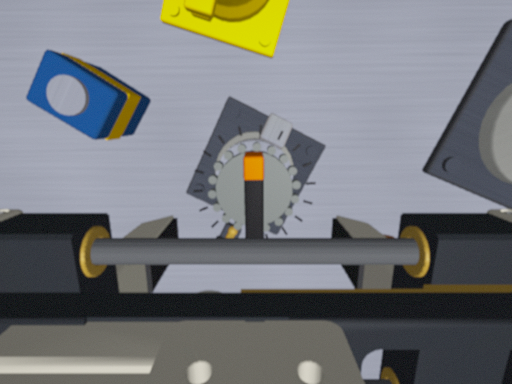

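Run:
```python
import cv2
s=cv2.imread("pics/w1.png")[140:250,200:310]
cv2.imwrite("pics/w1c.png",cv2.resize(s,(600,600),interpolation=cv2.INTER_NEAREST))
```

```text
(no output)
```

View pics/w1c.png

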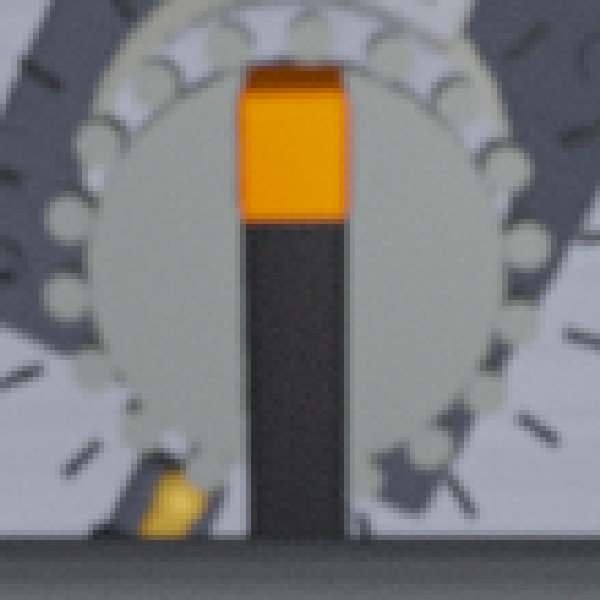

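The wrist view agrees: the bar is centred at column 253.9 (predicted 254) with its orange end edge at row 157 (predicted 159, about 1.7 mm along the bar). The heading is right too. I'll nudge x and descend.

Run:
```python
from h import *
t0=current_time()
print(servo_line([.5545,-.0785,.129],v=.06,frame=down(1.5622),stop_force=8))
print(current_ee_pos(),current_ft_force(),current_wrist_torque())
set_gripper(0.0,40)
dwell(.2)
print(current_time()-t0,current_ee_pos(),current_ft_force(),current_wrist_torque(),current_grip_width()*92,current_joint_positions())
```

```text
False
[ 0.5548 -0.0785  0.1294] [-0.2142 -0.2713 -0.5288] [ 0.0124 -0.0007  0.0211]
3.0250000000000004 [ 0.5545 -0.0791  0.129 ] [-0.7802 -3.3952  1.51  ] [-0.7379  0.0683 -0.0296] 15.88973280526428 [ 0.2826  0.4565 -0.3233  1.8289  0.1827  0.8851  1.4358]
```

Run:
```python
from h import *
q=np.array(current_joint_positions());q0=q[6]
c=q0
while c>q0-1.5:
    c-=.12;g=q.copy();g[6]=c;goto_joints(g)
    m=current_joint_positions()[6];f=current_ft_force();w=current_wrist_torque()
    print(f"{current_time():.2f} cmd {c-q0:.3f} act {m-q0:.3f} lag {m-c:.3f}",f,w)
    if abs(w[2])>.8 or np.linalg.norm(f)>35: break
```

```text
8.66 cmd -0.120 act -0.117 lag 0.003 [ 0.1408 -2.5004  0.5507] [-0.4325  0.0616 -0.1333]
8.91 cmd -0.240 act -0.234 lag 0.006 [-0.3055 -2.9677  0.7752] [-0.6206 -0.0171  0.3624]
9.16 cmd -0.360 act -0.354 lag 0.006 [ 0.8065 -4.3755  0.5133] [-0.7133  0.0437 -0.0125]
9.41 cmd -0.480 act -0.473 lag 0.007 [-0.3763 -4.6555  0.3881] [-0.8798  0.0482 -0.052 ]
9.66 cmd -0.600 act -0.592 lag 0.008 [-0.1355 -4.4095  0.9116] [-1.1228  0.0591  0.4914]
9.91 cmd -0.720 act -0.714 lag 0.006 [-1.2515 -4.8927  1.0248] [-1.0869  0.1584 -0.0916]
10.16 cmd -0.840 act -0.834 lag 0.006 [-1.3232 -5.2555  1.585 ] [-1.1374  0.1857 -0.0954]
10.41 cmd -0.960 act -0.954 lag 0.006 [-0.462  -4.7456  1.3699] [-1.1854  0.2515  0.0407]
10.66 cmd -1.080 act -1.074 lag 0.006 [-2.0499 -5.9114  2.2544] [-1.2531  0.2423  0.0482]
10.91 cmd -1.200 act -1.194 lag 0.006 [-1.9014 -5.215   1.5924] [-1.2033  0.3769 -0.215 ]
11.16 cmd -1.320 act -1.313 lag 0.007 [-2.24   -4.9143  3.2329] [-1.3072  0.4608  0.8268]
```

Run:
```python
from h import *
q=np.array(current_joint_positions());q0=1.4358
c=q0-1.32
for i in range(8):
    c-=.03;g=q.copy();g[6]=c;goto_joints(g)
    m=current_joint_positions()[6];f=current_ft_force();w=current_wrist_torque()
    print(f"{current_time():.2f} cmd {c-q0:.3f} act {m-q0:.3f}",f,w)
    if abs(w[2])>2.2 or np.linalg.norm(f)>35: break
cv2.imwrite("pics/top2.png",read_camera("top")[...,::-1]);cv2.imwrite("pics/scene2.png",read_camera("scene")[...,::-1])
```

```text
11.41 cmd -1.350 act -1.344 [-1.029  -4.6001  1.5861] [-1.1265  0.1992  1.2099]
11.66 cmd -1.380 act -1.376 [-1.2454 -3.2052  2.5403] [-0.7954  0.4369  1.0526]
11.91 cmd -1.410 act -1.408 [-2.3348 -2.8553  2.7323] [-0.7299  0.4673  1.4904]
12.16 cmd -1.440 act -1.438 [-2.7861 -4.18    2.1296] [-0.8742  0.4329  1.3114]
12.41 cmd -1.470 act -1.469 [-2.3977 -2.4588  3.6608] [-0.6495  0.5987  1.2621]
12.66 cmd -1.500 act -1.499 [-2.7898 -2.3981  5.0157] [-0.5501  0.6943  1.6426]
12.91 cmd -1.530 act -1.529 [-2.7348 -4.4705  5.2504] [-0.7659  0.6756  1.7073]
13.16 cmd -1.560 act -1.559 [-2.5855 -4.6746  5.358 ] [-1.0276  0.609   1.728 ]
```

Run:
```python
from h import *
q=np.array(current_joint_positions());q0=1.4358
print(current_grip_width()*92)
for c in (-1.45,-1.35,-1.3):
    g=q.copy();g[6]=q0+c;goto_joints(g)
    print(c,current_ft_force(),current_wrist_torque(),current_grip_width()*92)
set_gripper(0.35)
cv2.imwrite("pics/w3.png",read_camera("wrist")[...,::-1]);cv2.imwrite("pics/scene3.png",read_camera("scene")[...,::-1])
cv2.imwrite("pics/top3.png",read_camera("top")[...,::-1])
print(current_time(),current_ee_pos(),R.from_rotvec(current_tcp_rot()).as_matrix()[:,0],current_ft_force(),current_grip_width()*92)
import json;p=camera_params("wrist");np.savez("w3.npz",**p)
```

```text
20.277270721800484
-1.45 [-3.1401 -3.2951  3.7478] [-0.7006  0.5608  0.4749] 18.7777957980331
-1.35 [-2.5791 -0.7577  4.2116] [-0.2301  0.7239  0.366 ] 16.72671692723666
-1.3 [-5.0649  1.8801  4.0362] [0.418  0.9798 0.2091] 16.268075770309927
14.675 [ 0.5542 -0.0798  0.1291] [ 0.966   0.2587 -0.0008] [-0.1672 -0.1706 -0.6333] 32.37835990605998
```

View pics/w3.png

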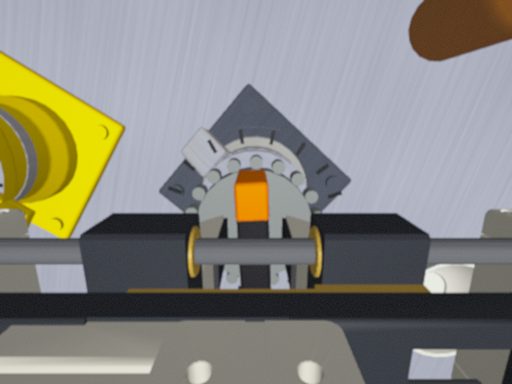

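View pics/scene3.png

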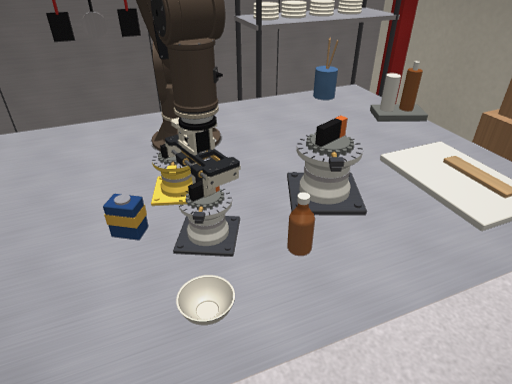

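Run:
```python
import cv2
s=cv2.imread("pics/w3.png")[150:230,210:310]
cv2.imwrite("pics/w3c.png",cv2.resize(s,(750,600),interpolation=cv2.INTER_NEAREST))
```

```text
(no output)
```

View pics/w3c.png

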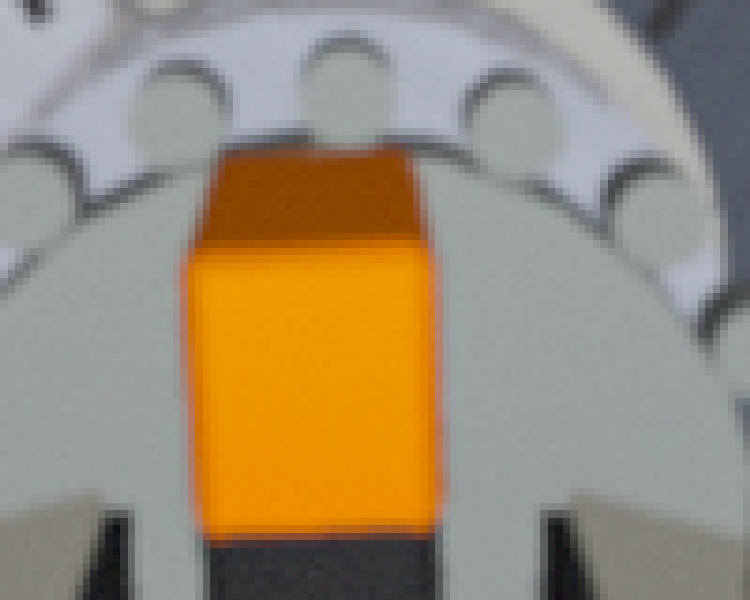

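Run:
```python
from h import *
d=np.load("w3.npz");p={k:d[k] for k in d}
f=lambda x,y:atz(p,(210+x/7.5-.5,150+y/7.5-.5),.158)
for a,b in (((203,538),(185,262)),((440,535),(437,245))):
    A,B=f(*a),f(*b);print(A,B,np.arctan2(*(B-A)[1::-1]))
a,b=f(185,250),f(437,243);print(np.arctan2(*(b-a)[1::-1])+np.pi/2, np.linalg.norm(b-a))
A=(f(185,250)+f(437,243))/2;print("end",A,"centre at 1.87:",A[:2]-.036*np.array([np.cos(1.87),np.sin(1.87)]))
```

```text
[ 0.5407 -0.0644  0.158 ] [ 0.5351 -0.0469  0.158 ] 1.8785702433755038
[ 0.5554 -0.0602  0.158 ] [ 0.55   -0.0418  0.158 ] 1.85446441127524
1.8613940217801503 0.015703802479663208
end [ 0.5425 -0.0439  0.158 ] centre at 1.87: [ 0.5531 -0.0783]
```

The bar heads 1.865 against the expected 1.872 at the stop, and the torque plateaued at about 1.7 N m, so the burrs touch. I'll align, regrip and back off three clicks.

Run:
```python
from h import *
th0=1.868-np.pi/2
q=np.array(ik([.5537,-.0785,.129],down(th0)))
goto_joints(q);print(current_ee_pos(),current_ft_force())
set_gripper(0.0,40);print(current_grip_width()*92,current_wrist_torque(),current_ft_force())
q=np.array(current_joint_positions());q0=q[6]
for c in np.linspace(0,1.047,10)[1:]:
    g=q.copy();g[6]=q0+c;goto_joints(g)
    print(f"{current_time():.2f} {c:.3f} {current_joint_positions()[6]-q0:.3f}",current_ft_force(),current_wrist_torque()[2],current_grip_width()*92)
X=R.from_rotvec(current_tcp_rot()).as_matrix()[:,0];print("tool",np.arctan2(X[1],X[0]), "bar joint",np.arctan2(X[1],X[0])+np.pi/2-1.87)
```

```text
[ 0.5537 -0.0785  0.129 ] [-0.4271 -0.0983  0.0669]
15.892721545193137 [-0.1351  0.1267  0.1274] [-0.432   0.9472 -0.1364]
15.59 0.116 0.113 [-0.5548 -0.0578 -0.0281] 0.010777329346394648 15.867424238464745
15.84 0.233 0.227 [-1.6557 -0.3753  0.7819] 0.03714109703653705 15.939707360556415
16.09 0.349 0.343 [-2.5617 -1.1291  1.5274] 0.22745878426368246 15.748894841251298
16.34 0.465 0.459 [-3.3906 -0.8254  1.9265] -0.03181449082111382 15.829933478572016
16.59 0.582 0.575 [-4.6078 -2.051   3.7401] 0.056614211167932804 16.06454060906105
16.84 0.698 0.691 [-4.8348 -1.5609  5.0558] 0.30647814272764384 15.813816629506626
17.09 0.814 0.808 [-6.1181 -1.289   5.5477] -0.03459480349411006 15.577911060071376
17.34 0.931 0.925 [-5.168  -1.4896  5.5705] 0.11874112355814126 15.53854387669379
17.59 1.047 1.041 [-5.9447 -1.9277  5.1653] 0.39235599926461484 16.118052008843637
tool 1.3383712553547207 bar joint 1.0391675821496174
```

Run:
```python
from h import *
dwell(.3);print(current_wrist_torque(),current_ft_force())
set_gripper(0.45);dwell(.3)
servo_line([.5537,-.0785,.23],v=.12)
np.savez("w4.npz",**camera_params("wrist"));cv2.imwrite("pics/w4.png",read_camera("wrist")[...,::-1])
s=cv2.imread("pics/w4.png")[140:250,200:310]
cv2.imwrite("pics/w4c.png",cv2.resize(s,(600,600),interpolation=cv2.INTER_NEAREST))
print(current_time(),current_ee_pos())
```

```text
[-0.4883  1.3029  0.3248] [-5.6119 -1.7593  4.3265]
19.875 [ 0.5531 -0.0785  0.2291]
```

View pics/w4c.png

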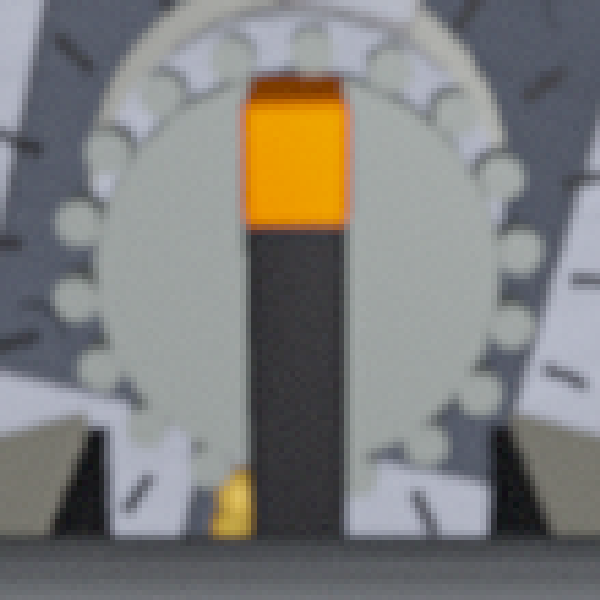

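Run:
```python
from h import *
d=np.load("w4.npz");p={k:d[k] for k in d}
k=600/110
im=cv2.cvtColor(cv2.imread("pics/w4.png"),cv2.COLOR_BGR2GRAY).astype(float)
# dark bar edges rows 184..234, subpixel half-level crossing
L=[];Rr=[]
for r in range(184,234):
    row=im[r]; c=int(254); th=110
    i=c
    while row[i]<th:i-=1
    L.append((i+(row[i]-th)/(row[i]-row[i+1]),r))
    i=c
    while row[i]<th:i+=1
    Rr.append((i-(row[i]-th)/(row[i]-row[i-1]),r))
for n,E in(("L",L),("R",Rr)):
    E=np.array(E);E=E[:26];P=np.array([atz(p,e,.158) for e in E])
    s=np.polyfit(P[:,0],P[:,1],1);h=np.arctan(s[0])
    h=h+np.pi if h<0 else h
    print(n,h,"joint",h-1.87)
f=lambda x,y:atz(p,(200+x/k-.5,140+y/k-.5),.158)
a,b=f(244,102),f(350,102);m=np.arctan2(*(b-a)[1::-1])+np.pi/2;print("end edge",m,m-1.87)
```

```text
L 2.917289484791674 joint 1.047289484791674
R 2.9256383068510967 joint 1.0556383068510966
end edge 2.9153455617031754 1.0453455617031753
```

The ring reads 1.047 rad. I'll back away and check the bystanders.

Run:
```python
from h import *
servo_line([.5537,-.0785,.36],v=.2)
cv2.imwrite("pics/scene5.png",read_camera("scene")[...,::-1])
a=cv2.imread("pics/scene0.png").astype(int);b=cv2.imread("pics/scene5.png").astype(int)
D=np.abs(a-b).max(2)
for n,(x,y,w,h) in dict(tin=(100,190,52,52),sauce=(285,190,32,68),bowl=(173,275,66,50)).items():
    print(n,D[y:y+h,x:x+w].max(),(D[y:y+h,x:x+w]>40).sum())
print(current_time(),current_grip_width());close_job()
```

```text
tin 4 0
sauce 3 0
bowl 3 0
20.725 0.4478633903887364
the job is handed in; nothing more can be done
```

View pics/scene5.png

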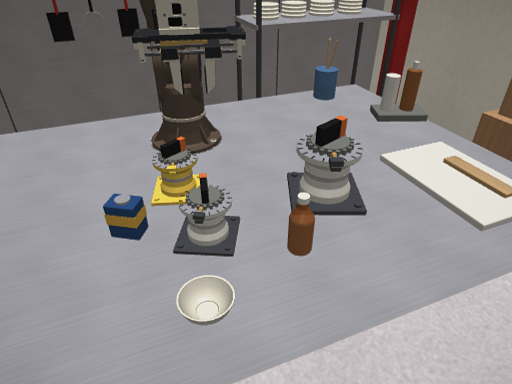

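The small dark-plate mill's ring was turned clockwise until the burrs touched, backed off three clicks, and let go. I handed the job in at 20.7 s.

- **Burrs touching:** the bar stopped at a heading of 1.865 rad, against 1.872 expected from the mill's pose. The wrist torque levelled off at about 1.7 N m. While I pressed on the stop, the pads slipped about 0.25 rad on the bar, so I lined up with it again and regripped before backing off.
- **Third click:** after letting go, the wrist camera put the joint at 1.045–1.056 rad, against a target of 1.047 and limits of 0.91–1.18.
- **Bystanders:** the scene pictures before and after show no change at the bottle, tin or bowl.
- **One disagreement:** I measured the ring's starting angle as about 1.26 rad, which lies between two rests. I did not resolve it. The final angle doesn't depend on it, because I counted it from the stop.

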